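# Post the sample canister through the return-chute flap

### The arm

A 6-joint arm with a two-finger parallel gripper is mounted at the origin on the work surface. World frame = base frame: x ahead of the robot, y to its left, z up, the work surface at z = 0. Lengths are in m, angles in rad, forces in N, time in s.
With the tool pointing down it reaches from about 0.35 to 0.85 m from the base axis. Payload 8.1 kg.
Tool frame: the origin (TCP) lies midway between the tips of the shut fingers; the grasp point (between the pads) lies 19 mm behind it (robot.grip_point_offset is the distance from the TCP to the grasp point, in m); z points along the fingers, y is the line along which they close (so a half turn about z gives the same grasp; the last joint's range is limited). The gripper opens to 85 mm and grips with 20 to 120 N. Pads are 22 mm wide; open, the fingers measure 114 mm over their backs; the gripper's body (76 mm by 85 mm) begins 54 mm behind the grasp point. The pads swing forward as they close: fully open they stand 13 mm farther back than shut.
Start: joints at [-1.344, 0.13, 1.488, -0, 1.523, -0.085], TCP at [0.184, -0.571, 0.231] pointing down, gripper open.
Joint ranges: [-2.96, 2.96], [-0.89, 2.26], [0.02, 2.5], [-1.34, 4.48], [0, 2.73], [-2.66, 2.66]. Speed limits (rad/s): [2.39, 2.39, 2.79, 3.14, 3.14, 3.14].

### API

Orientations are given as a 3x3 rotation matrix whose columns are the frame's x, y, z axes.
In Python, from plant import robot gives the robot as it stands.
- The arm moves only by the shell command python3 -m jog 'ROWS' [OPENING] [FORCE]. ROWS is text: rows parted by semicolons, each of 6 numbers parted by spaces: the shift along the world's x, y, z in cm, then the turn, a rotation vector about the world's x, y, z in rad. In form: dx dy dz rx ry rz; .... A call has 1 to 12 rows; each row is the pose to reach, as a shift and turn from the pose commanded when the call began; what a row does not reach only later rows make up. A row lasts 1/8 s, in which the tool goes at most 62.5 mm and 10.7 degrees, less where a joint would pass 70% of its speed; a pose out of reach is approached as far as the arm can. A call with a gripper value outside its range is refused whole. OPENING is the finger opening in cm, from 0 to 8.54, set as the call begins (- or left out, the last holds). The fingers move at their own pace and stop on an object; FORCE is the grip in N (left out, the last holds). Time passes only in rows, so rows that repeat a pose let the fingers close. It gives the time, the measured TCP pose, the force, the opening and the grip force at its end, in the units of the state.
- robot.get_obs(): the state, without advancing time (a new reading comes with each control period).
- robot.camera(name): name is "scene" or "top"; returns a dict with "frame" (384x512x3 uint8, red, green, blue), "K" (3x3 intrinsics, pixels), "R" (3x3) and "t" (3): a world point X has camera coordinates R X + t. Camera axes: x right, y down, z forward; pixel columns grow to the right and rows downward; lengths in m; the calibration is good to about 2 mm. A picture is of the moment at which its call begins. There is no depth.
- robot.close_job(): hands the job in; it is judged then, once.
The state is a dict: "t": time; "joint_positions": joint angles; "qd": joint speeds; "joint_torque": joint torques, N m; "position": TCP position; "orientation": TCP orientation; "contact_force": force on the tool from outside, world axes, zero at the start; "torque": the same for the moment, N m; "gripper_width": finger opening in m; "finger_force": force on a finger pad.
Only numpy, scipy, OpenCV 4.12 (cv2) and the standard library are available. Lean on these libraries where they do the work, as an engineer would, in place of code of your own. Each camera call takes 0.05 s, during which the arm holds its last target. There are 200 camera calls.

### The job

With your fingertips, push the low round steel canister along the deck of the return chute and in under the hanging flap, so that the canister pushes the flap open and slides down into the catch tray behind it; then draw your hand back so that the flap swings shut. Do not pick the canister up, and leave the small crucible and the square die on the deck, and the things on the bench, where they stand.

Things in the scene. Friction and masses are not known exactly. Their poses are not given: they have to be found in the camera images.
- canister: The part to push: a low round closed steel canister, 56 mm diameter, 30 mm high, about 0.3 kg, with a dark band round it, standing upright on the feed deck. Origin at the centre of its underside; z is its axis.
- chute: Return chute, a fixed steel and blue bench unit. Origin on the bench straight under the flap, midway across; +x is the feed direction (deck to tray), z up. Polished steel feed deck: x -250 to -8 mm, y +-135 mm, top 75 mm above the bench. Two fixed funnel fences, 14 mm high, 4 mm thick, run on the deck from (x -88, y +-87) to (x -13, y +-50).
- lip (a point): Middle of the lip where the deck ends, 8 mm before the flap, at deck height; axes as the chute's. From here a slippery slope falls at 35 degrees under the flap to the tray. A canister whose centre passes the lip tips onto the slope and slides down by itself, so the fingers need not go in under the crossbar. The feed direction points to the robot's left, within about 0.3 rad.
- doorway (a point): Middle of the underside of the fixed crossbar over the flap, 131 mm above the bench (56 mm above the deck); axes as the chute's. The bar is 10 x 10 mm in section (x +-5 mm of the flap, top 141 mm above the bench). It joins two cheeks, inner faces y +-52 mm, 6 mm thick, x +-13 mm, tops 139 mm above the bench.
- flap (a joint): Angle of the plain aluminium flap (98 mm wide, 52 mm high, 2.5 mm thick, 50 g), hung from a pin 131 mm above the bench, opening towards the tray only: 0 = hanging shut, grows as its lower edge swings towards the tray, stop at 1.5 rad. No spring: it falls shut by its own weight when nothing holds it.
- flap_edge (a point): Middle of the flap's lower edge (77 mm above the bench when shut, 2 mm above deck level).
- tray (a point): Centre of the catch tray's slippery floor, 165 mm beyond the flap, 9 mm above the bench. The floor spans 86 to 233 mm beyond the flap and is 104 mm wide, with clear side walls and a rubber end wall, tops 62 mm above the bench.
- crucible: Leave alone: open steel cup, 32 mm diameter, 28 mm high, on a front corner of the deck beside the flap, outside one of the fences. Origin at the centre of its underside.
- die: Leave alone: dark steel cube 30 mm, on the deck's other corner outside the other fence (the two may be swapped). Origin at the centre of its underside.
- jar: Leave alone: amber glass jar on the bench, 64 mm diameter, 90 mm high. Origin at the centre of its underside.
- beaker: Leave alone: clear beaker on the bench, 70 mm diameter, 90 mm high. Origin at the centre of its underside.
- vessel: Leave alone: tall steel pressure vessel on the bench, 68 mm diameter, 150 mm high. Origin at the centre of its underside.
- spatula: Leave alone: 180 mm spatula lying on the bench.
- tray2: Leave alone: small white open tray on the bench, 140 x 100 x 30 mm. Origin at the centre of its underside.
Things that resemble listed ones, but are neither listed nor needed, are in the scene too. Leave any turquoise look-alike of the canister alone.

How it is judged:
By the outcome, as a careful person would: the job done as asked, in the order asked, and still so for the second after the job is handed in, with the robot touching nothing.
It also fails if it takes over 51 s, if anything falls off the work surface, if the arm or the gripper's body presses on something with over 40 N, if the wrist force passes 120 N, or if a joint passes its speed limit or range.

## Working session

There is one attempt and no reset: what is moved stays moved. The work goes in short steps, Python scripts to look and compute and a shell command to move; the robot and the scene stay as the last step left them, time stands still between calls to the robot, and variables do not carry over. Pictures are saved under pics/ and viewed, at most 10 in all, crops included, and the job is handed in when it is done.

```bash
mkdir -p pics; ls
python3 - <<'E'
from plant import robot
import cv2,numpy as np
for n in("scene","top"):
    c=robot.camera(n);cv2.imwrite(f"pics/{n}0.png",c["frame"][:,:,::-1]);print(n,c["K"].tolist(),np.round(c["R"],4).tolist(),c["t"])
o=robot.get_obs();print(o["t"],o["orientation"],o["gripper_width"])
E
```

```text
pics
scene [[373.860684341705, 0.0, 254.2033975045084], [0.0, 373.860684341705, 189.50146459372988], [0.0, 0.0, 1.0]] [[-0.4024, 0.9155, -0.0052], [0.7518, 0.3272, -0.5725], [-0.5224, -0.2343, -0.8199]] [ 0.24505607 -0.42759478  1.73913586]
top [[431.0309504449605, 0.0, 255.02276824076606], [0.0, 431.0309504449605, 192.82156880671022], [0.0, 0.0, 1.0]] [[-0.0265, -0.9996, -0.0008], [-0.9943, 0.0264, -0.1029], [0.1029, -0.002, -0.9947]] [0.05017037 0.62280654 1.28884602]
0.1 [[ 9.51786855e-01  3.06759926e-01 -3.61660099e-04]
 [ 3.06760099e-01 -9.51785470e-01  1.63120398e-03]
 [ 1.56165184e-04 -1.66350139e-03 -9.99998604e-01]] 0.08554106837333571
```

View pics/scene0.png

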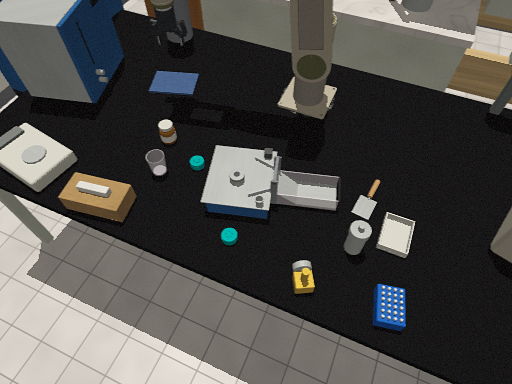

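View pics/top0.png

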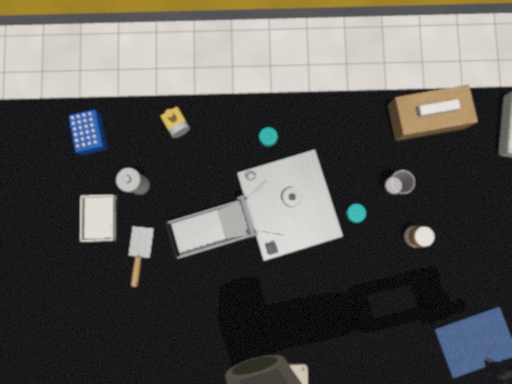

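The scene image shows steel canister candidates: the steel disc on the deck at top (291,196), and turquoise look-alikes at top (268,137) and (357,213). The crucible is at top (250,176) and the die at (271,248). I choose the steel disc on the deck and check it in a crop.

```bash
cat > h.py <<'E'
import numpy as np,cv2
from plant import robot
def proj(c,X): 
    p=(c["R"]@np.atleast_2d(X).T).T+c["t"]; p=p@c["K"].T; return p[:,:2]/p[:,2:]
def back(c,u,v,z):
    d=c["R"].T@np.linalg.inv(c["K"])@[u,v,1]; o=-c["R"].T@c["t"]; return o+d*(z-o[2])/d[2]
E
python3 - <<'E'
from h import *
c=robot.camera("top");f=c["frame"]
cv2.imwrite("pics/crop.png",cv2.resize(f[125:270,165:358,::-1],None,fx=4,fy=4,interpolation=cv2.INTER_CUBIC))
m=(cv2.GaussianBlur(f,(3,3),0).min(2)>110).astype(np.uint8)
n,l,s,_=cv2.connectedComponentsWithStats(m);k=l[230,310]
cs,_=cv2.findContours((l==k).astype(np.uint8),0,2);h=cv2.convexHull(max(cs,key=len))
print(cv2.approxPolyDP(h,4,True).squeeze().tolist())
E
```

```text
[[315, 151], [342, 236], [266, 260], [178, 257], [169, 221], [240, 171]]
```

View pics/crop.png

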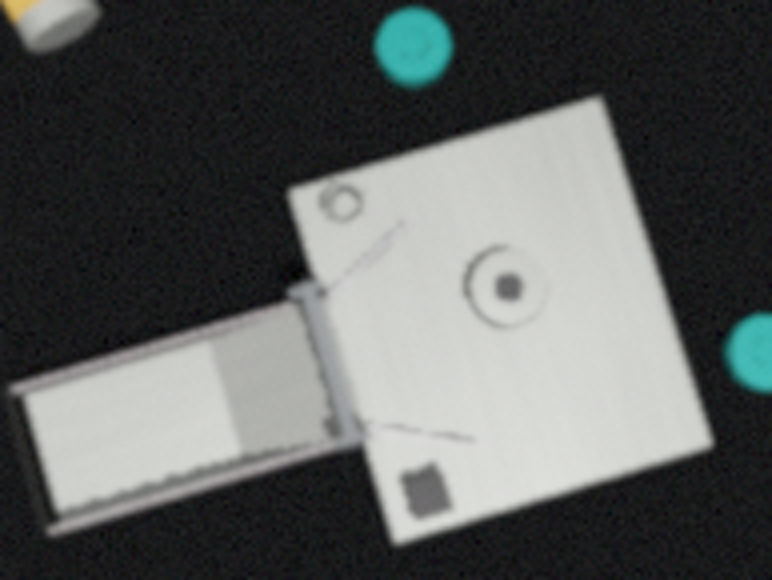

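The crop confirms the steel canister with a dark band, its top centre at crop (505,287), which is about px (291.3,196.8). The deck corners are at crop (290,188), (601,97), (713,446) and (395,544).

Run:
```python
from h import *
c=robot.camera("top")
P=lambda x,y,z:back(c,165+(x+.5)/4-.5,125+(y+.5)/4-.5,z)[:2]
L=np.array([[-.008,-.135],[-.250,-.135],[-.250,.135],[-.008,.135]])
W=np.array([P(290,188,.075),P(601,97,.075),P(713,446,.075),P(395,544,.075)])
for LL in(L,L*[1,-1]):
    H=(LL-LL.mean(0)).T@(W-W.mean(0));U,S,V=np.linalg.svd(H);D=np.diag([1,np.linalg.det(V.T@U.T)]);R=V.T@D@U.T;t=W.mean(0)-R@LL.mean(0)
    r=W-(LL@R.T+t)
    print("yaw",np.arctan2(R[1,0],R[0,0]),"t",t,"res mm",np.round(r*1e3,1).tolist())
    if abs(r).max()<.01:
        for n,p in dict(can=P(505,287,.105),canhole=P(508,287,.105),cruc=P(341,202,.103),die=P(427,490,.105),barA=P(300,293,.141),barB=P(358,440,.139)).items(): print(n,p,"chute",R.T@(p-t))
        for q in[(-.15,0),(-.07,0),(-.008,0)]: print(q,R@q+t)
```

```text
yaw 1.8353103333414393 t [0.55038578 0.05711659] res mm [[1.6, 0.7], [1.0, -0.1], [-0.5, -1.1], [-2.1, 0.5]]
can [ 0.60330138 -0.0695953 ] chute [-0.13613908 -0.01794759]
canhole [ 0.6032438  -0.07176351] chute [-0.13821682 -0.01732517]
cruc [0.66877428 0.04739351] chute [-0.04033642 -0.11172891]
die [ 0.45919808 -0.00879545] chute [-0.03977946  0.10524822]
barA [0.59954908 0.07744718] chute [ 0.00677022 -0.05276862]
barB [0.49582351 0.0394545 ] chute [-0.00278303  0.05728215]
(-0.15, 0) [ 0.58960181 -0.08766636]
(-0.07, 0) [ 0.56868659 -0.01044879]
(-0.008, 0) [0.5524773  0.04939483]
yaw -1.3123986765318087 t [ 0.61707516 -0.19211404] res mm [[-61.2, 235.2], [63.3, -233.1], [62.3, -235.6], [-64.5, 233.5]]
```

```bash
python3 -m jog '3 3 0 0 0 0.12; 7 7 0 0 0 0.25; 11 11 0 0 0 0.38; 15 15 0 0 0 0.51; 19 19 0 0 0 0.64; 23 23 0 0 0 0.77; 27 27 0 0 0 0.9; 31 31.5 0 0 0 1.03; 35 35.5 0 0 0 1.16; 39 39.5 0 0 0 1.29; 42 43 -1 0 0 1.42; 43.4 44.9 -3 0 0 1.523' 3.6 20
python3 -c "
from h import *
c=robot.camera('top');cv2.imwrite('pics/t1.png',cv2.resize(c['frame'][125:270,165:358,::-1],None,fx=4,fy=4))
o=robot.get_obs();print(o['t'],o['position'],o['orientation'].round(3).tolist(),o['gripper_width'],o['joint_positions'].round(2))"
```

```text
t: 1.7
position: [0.62, -0.1199, 0.2017]
orientation: [[-0.267, 0.964, 0.002], [0.964, 0.267, -0.0], [-0.001, 0.002, -1.0]]
contact_force: [0.1, -1.1, -0.5]
gripper_width: 0.0365
finger_force: 0.0
1.75 [ 0.61903017 -0.11756562  0.19737013] [[-0.272, 0.962, -0.003], [0.962, 0.272, 0.002], [0.003, -0.002, -1.0]] 0.03554871697832121 [-0.27  0.23  1.44  0.    1.48 -0.55]
```

```bash
python3 -m jog '0 -1.2 -2 0 0 0; 0 -1.2 -5 0 0 0; 0 -1.2 -8 0 0 0; 0 -1.2 -10 0 0 0; 0 -1.2 -11 0 0 0; 0 -1.2 -11 0 0 0; 0 -1.2 -11 0 0 0'
python3 -c "
from h import *
for n in('top','scene'):
  c=robot.camera(n);f=c['frame'][125:270,165:358] if n=='top' else c['frame'][130:230,190:360];cv2.imwrite(f'pics/{n}2.png',cv2.resize(f[:,:,::-1],None,fx=4,fy=4,interpolation=2))
o=robot.get_obs();print(o['t'],o['position'])"
```

```text
t: 2.62
position: [0.619, -0.1344, 0.0927]
orientation: [[-0.261, 0.965, 0.002], [0.965, 0.261, -0.001], [-0.001, 0.002, -1.0]]
contact_force: [-0.2, -0.7, 0.2]
gripper_width: 0.0362
finger_force: 0.0
2.725 [ 0.61904464 -0.1343191   0.09279885]
```

View pics/scene2.png

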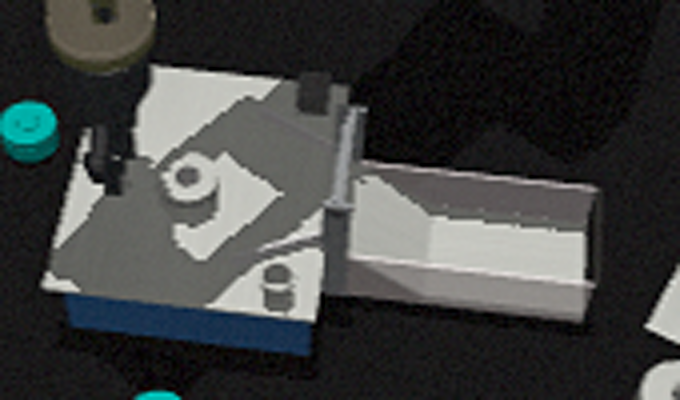

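View pics/top2.png

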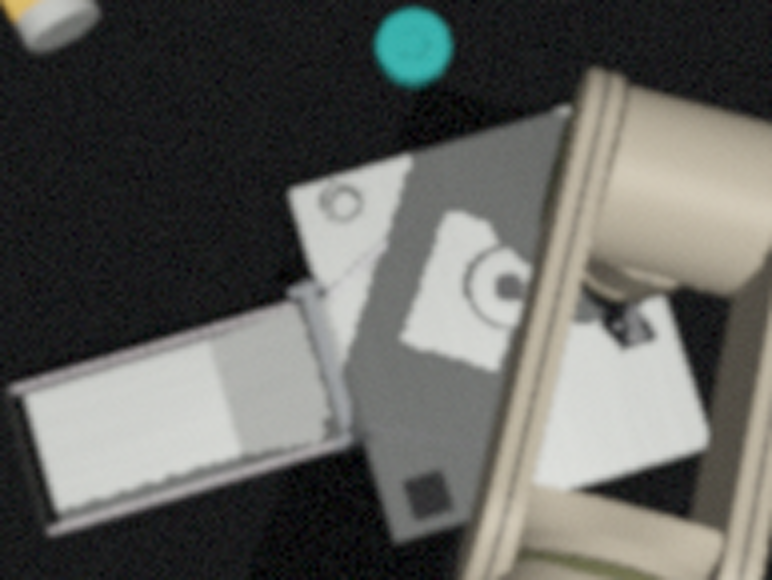

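The fingers stand just behind the canister, astride its centre line. The canister, crucible and die are undisturbed, so I start pushing.

```bash
python3 -m jog '-0.1 0.5 -0.6 0 0 0; -0.3 1.3 -0.6 0 0 0; -0.5 2 -0.6 0 0 0; -0.7 2.7 -0.6 0 0 0; -0.95 3.3 -0.6 0 0 0; -1.25 4 -0.6 0 0 0; -1.5 4.7 -0.6 0 0 0; -1.8 5.4 -0.6 0 0 0; -2.1 6.1 -0.6 0 0 0; -2.4 6.8 -0.6 0 0 0; -2.65 7.5 -0.6 0 0 0; -2.95 8.2 -0.6 0 0 0'
python3 -c "
from h import *
ims=[]
for n in('top','scene'):
  c=robot.camera(n);f=c['frame'][145:245,200:330] if n=='top' else c['frame'][130:230,200:330];ims.append(cv2.resize(f[:,:,::-1],None,fx=3,fy=3,interpolation=2))
cv2.imwrite('pics/b3.png',np.hstack(ims))
o=robot.get_obs();print(o['t'],o['position'])"
```

```text
t: 4.22
position: [0.5885, -0.0516, 0.0854]
orientation: [[-0.261, 0.965, 0.0], [0.965, 0.261, 0.0], [-0.0, 0.0, -1.0]]
contact_force: [1.9, -1.4, 0.3]
gripper_width: 0.0359
finger_force: 1.0
4.325 [ 0.58820357 -0.05101153  0.08520691]
```

View pics/b3.png

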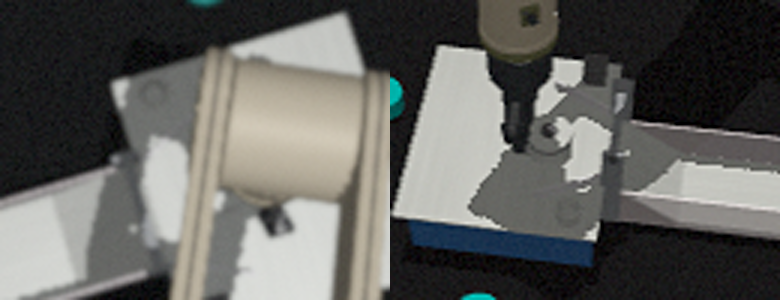

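The canister is seated against the fingers, with its hub at scene px (252.7,173.3). I check its lateral position.

```bash
python3 -c "
from h import *
c=robot.camera('scene');p=back(c,252.4,173,.105)[:2]-[.5504,.0571];a=1.8353
print(p@[np.cos(a),np.sin(a)],p@[-np.sin(a),np.cos(a)])"
```

```text
-0.0818311198671582 -0.006351409499150255
```

```bash
python3 -m jog '-0.3 0.65 0 0 0 0; -0.6 1.35 0 0 0 0; -0.9 2.05 0 0 0 0; -1.2 2.75 0 0 0 0; -1.5 3.45 0 0 0 0; -1.75 4.15 0 0 0 0; -2 4.85 0 0 0 0; -2.2 5.5 0 0 0 0; -2.4 6.2 0 0 0 0; -2.6 6.9 0 0 0 0; -2.8 7.5 0 0 0 0; -2.8 7.5 0 0 0 0'
python3 -c "
from h import *
ims=[]
for n in('top','scene'):
  c=robot.camera(n);f=c['frame'][165:265,160:290] if n=='top' else c['frame'][130:230,220:350];ims.append(cv2.resize(f[:,:,::-1],None,fx=3,fy=3,interpolation=2))
cv2.imwrite('pics/b4.png',np.hstack(ims))
o=robot.get_obs();print(o['t'],o['position'])"
```

```text
t: 5.88
position: [0.5597, 0.0239, 0.0846]
orientation: [[-0.262, 0.965, -0.002], [0.965, 0.262, 0.001], [0.001, -0.001, -1.0]]
contact_force: [0.0, -0.0, -0.6]
gripper_width: 0.0362
finger_force: 0.0
5.975 [0.55988121 0.02331785 0.08460088]
```

View pics/b4.png

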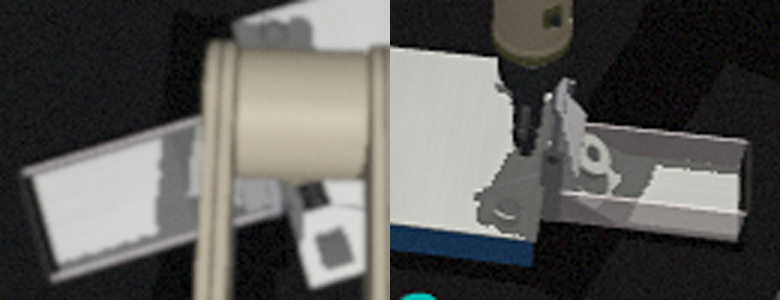

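The canister has gone under the flap and is on the slope, at right crop (595,152), with the flap open. I draw the hand back.

```bash
python3 -m jog '0.3 -1 0 0 0 0; 0.8 -3 0 0 0 0; 1.6 -6 0 0 0 0; 2.4 -9 0 0 0 0; 2.9 -11 1 0 0 0; 3.2 -12 4 0 0 0; 3.2 -14 8 0 0 0; 3.2 -18 11 0 0 0; 3.2 -22 12 0 0 0; 3.2 -25 12 0 0 0; 3.2 -25 12 0 0 0; 3.2 -25 12 0 0 0'
python3 -c "
from h import *
ims=[]
for n in('top','scene'):
  c=robot.camera(n);f=c['frame'][145:275,165:358] if n=='top' else c['frame'][120:250,190:383];ims.append(cv2.resize(f[:,:,::-1],None,fx=2.07,fy=2.07,interpolation=2))
cv2.imwrite('pics/b5.png',np.hstack(ims)[:,:800])
o=robot.get_obs();print(o['t'],o['position'])"
```

```text
t: 7.48
position: [0.5925, -0.2271, 0.2054]
orientation: [[-0.26, 0.966, -0.0], [0.966, 0.26, 0.001], [0.001, 0.0, -1.0]]
contact_force: [-0.8, 0.2, 0.6]
gripper_width: 0.0358
finger_force: 0.0
7.575 [ 0.59260988 -0.22631746  0.20532139]
```

View pics/b5.png

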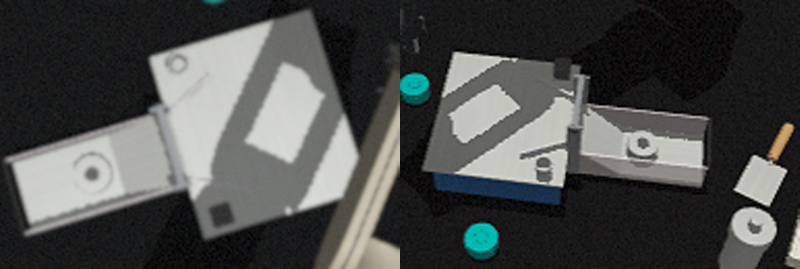

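The canister stands upright on the tray floor at left crop (93,173), and the flap is shut. The crucible and die are in place. I let things settle, check that nothing is still moving, and hand in.

```bash
python3 -m jog '0 0 0 0 0 0;0 0 0 0 0 0;0 0 0 0 0 0;0 0 0 0 0 0;0 0 0 0 0 0;0 0 0 0 0 0;0 0 0 0 0 0;0 0 0 0 0 0' >/dev/null
python3 -c "
from h import *
g=lambda:robot.camera('top')['frame'][145:275,160:290].astype(int)
old=cv2.imread('pics/b5.png');a=g()
cv2.imwrite('pics/b6.png',cv2.resize(a[:,:,::-1].astype(np.uint8),None,fx=3,fy=3))
for i in range(4): b=g()
print(np.abs(cv2.blur((a-b).astype(np.float32),(3,3))).max())"
```

```text
9.222222
```

View pics/b6.png

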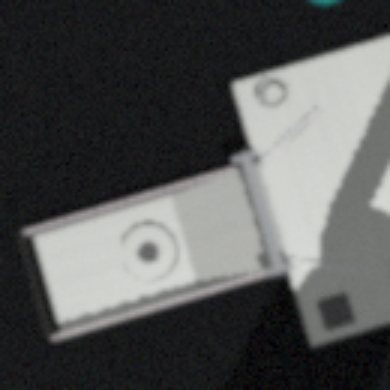

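The canister is at rest flat in the tray at crop (150,251), the flap is shut, and the crucible and die are unmoved.

```bash
python3 -c "
from plant import robot
print(robot.close_job())"
```

```text
the job is handed in; nothing more can be done
None
```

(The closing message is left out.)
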